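# Open the one-push pick pot without letting its lid fly

### The job

Open the one-push pot of food picks without letting its sprung lid fly up: press the thumb pad with one finger while the other finger waits just above the lid, trap the lid there for a moment as it pops ajar, then ease it up slowly under that finger until it stands fully open, and take the hand clear. Touch the lid only on its outside, never on its grey underside, and pinch or lift nothing. Leave the lunch box, the two heart moulds and the whisk where they are.

Things in the scene. Friction and masses are not known exactly. Their poses are not given: they have to be found in the camera images.
- pot: The one-push pot, firmly stuck to the tiles on non-slip feet: clear plastic body with wooden food picks inside, dark grey collar, white lid and white thumb pad on top. 120 mm front to back (its x), 84 mm wide (its y), collar top 83 mm, closed lid top 88 mm, thumb pad top 98 mm above the tiles. Origin: centre of its underside. Its x axis points from the thumb pad (front, -x, towards the robot) to the lid hinge (back, +x); z is up.
- pad_top (a point): Centre of the top face of the thumb pad, 98 mm above the tiles at rest, 46 mm in front (-x) of the pot's centre; moves down with the pad. The pad is 20 mm (x) by 40 mm (y), in a grey well whose cheeks are 91 mm high on either side in y. Clear air above.
- pad (a joint): Travel of the thumb pad in m: 0 at rest, 0.005 fully pressed (straight down); springs back when let go. Needs 1.8 N to start and 4.8 N to press fully; 3 mm of travel draws back the little dark grey catch over the lid's front edge and frees the lid, at once and whatever the speed.
- lid (a joint): Angle of the lid in rad: 0 shut and latched, 1.68 fully open against its stop (6 degrees past upright). Once freed a spring throws it open in about 0.2 s, and holds it open; under a finger 50 mm from the hinge it pushes up with about 1 N. It stays up against a finger on its top face, so it can be let up along an arc about the hinge.
- lid_hinge (a point): Centre of the lid's hinge line (which runs along the pot's y), 54 mm behind (+x) the pot's centre, 85.5 mm above the tiles.
- lid_edge (a point): Middle of the lid's free front edge, on its top face: shut, 30 mm in front (-x) of the pot's centre, 88 mm above the tiles, 10 mm below the top of the thumb pad and 16 mm behind the pad's centre. 84 mm from the hinge; fully open about 170 mm above the tiles.
- lid_panel: The white lid itself, a flat plate 84 mm (from hinge to front edge) by 80 mm wide, 5 mm thick with its seal, the only part of the lid to be touched, on its outer (top) face. Origin on the hinge line; its x points from the front edge to the hinge, its z out of the top face.
- lid_liner: The grey seal that covers the lid's whole underside, with a plug 68 by 66 by 4 mm, on the food side: not to be touched. Origin on the hinge line, axes as the lid panel's.
- lunch_box: Bystander: closed lunch box, clear with a white-framed lid and four clip tabs, 180 by 125 by 60 mm, long along its x. Origin: centre of its underside.
- mould_a: Bystander: pale heart-shaped silicone mould, an open cup about 60 mm across and 26 mm high, nearer the robot. Origin: middle of its underside.
- mould_b: Bystander: a second heart mould like the first, farther from the robot. Origin: middle of its underside.
- whisk: Bystander: stainless steel mini whisk lying behind, 180 mm long along its x, 35 mm high. Origin: under its middle, on the tiles.

How it is judged:
By the outcome, as a careful person would: the job done as asked, in the order asked, and still so for the second after the job is handed in, with the robot touching nothing.
It also fails if it takes over 35 s, if anything falls off the work surface, if the arm or the gripper's body presses on something with over 40 N, if the wrist force passes 120 N, or if a joint passes its speed limit or range.

### The arm

A 6-joint arm with a two-finger parallel gripper is mounted at the origin on the work surface. World frame = base frame: x ahead of the robot, y to its left, z up, the work surface at z = 0. Lengths are in m, angles in rad, forces in N, time in s.
With the tool pointing down it reaches from about 0.275 to 0.75 m from the base axis. Payload 10.2 kg.
Tool frame: the origin (TCP) lies between the finger pads; the fingertips stand 17 mm ahead of it and the grasp point (between the pads) lies 2 mm behind it; z points along the fingers, x is the direction in which the jaws open and shut, and the axes are right-handed (so a half turn about z gives the same grasp; the last joint's range is limited). The gripper opens to 85 mm and grips with 20 to 120 N. Pads are 22 mm wide; open, the fingers measure 114 mm over their backs; the gripper's body (76 mm by 85 mm) begins 54 mm behind the grasp point. The pads swing forward as they close: fully open they stand 13 mm farther back than shut.
Start: joints at [0.975, 0.313, 1.498, -0, 1.331, -0.223], TCP at [0.191, 0.489, 0.248] pointing down, gripper open.
Joint ranges: [-2.94, 2.94], [-0.97, 2.17], [0.19, 2.56], [-1.23, 4.37], [0.02, 3.11], [-2.88, 2.88]. Speed limits (rad/s): [2.39, 2.39, 3.01, 3.14, 3.14, 3.14].

### API

Orientations are given as a 3x3 rotation matrix whose columns are the frame's x, y, z axes.
In Python, from cell import * gives the robot as it stands. The module is installed in compiled form; this text tells all that it offers.
- The arm moves only by the tool carry_out, never from a script. Its argument "plan" is a list of rows, each a list of 7 numbers: the shift along the tool's x, y, z in m, then the turn, a rotation vector about the tool's x, y, z in degrees, then the opening, from 0 (shut) to 1 (fully open). A call has 1 to 12 rows; each row is the pose to reach, as a shift and turn from the pose commanded when the call began, along the tool's axes at that moment; what a row does not reach only later rows make up. A row lasts 1/8 s, in which the tool goes at most 62.5 mm and 10.7 degrees, less where a joint would pass 70% of its speed; a pose out of reach is approached as far as the arm can. A call with a gripper value outside its range is refused whole. The fingers move at their own pace and stop on an object; the grip force is fixed at half the most. Time passes only in rows, so rows that repeat a pose let the fingers close. It gives the time, the measured TCP pose, the force and the opening at its end, in the units of the state.
- read_state(): the state, without advancing time (a new reading comes with each control period).
- snapshot(name): name is "scene" or "top" or "wrist"; returns a dict with "color" (420x560x3 uint8, red, green, blue), "vfov" (degrees; the focal length in pixels is half the picture's height over the tangent of half this angle, whatever the lens; pixels are square), "cx", "cy" (the principal point, pixels), "dist_coeffs" ([k1, k2, p1, p2, k3] as OpenCV has them; the pictures are not rectified), "eye" and "orientation" of the camera in the world. Camera axes: x right, y up, looking along -z (the intrinsics and any distortion apply to the point x, -y, -z); pixel columns grow to the right and rows downward; lengths in m; the calibration is good to about 2 mm. A picture is of the moment at which its call begins. There is no depth.
- hand_in(): hands the job in, once; it reports no verdict.
The state is a dict: "time": time; "joint_positions": joint angles; "qd": joint speeds; "effort": joint torques, N m; "eef_pos": TCP position; "tool_rot": TCP orientation; "force": force on the tool from outside, world axes, zero at the start; "torque": the same for the moment, N m; "finger_gap": opening from 0.0 (shut) to 1.0 (fully open).
Only numpy, scipy, OpenCV 4.12 (cv2) and the standard library are available. Lean on these libraries where they do the work, as an engineer would, in place of code of your own. Each camera call takes 0.05 s, during which the arm holds its last target.

## Working session

There is one attempt and no reset: what is moved stays moved. The work goes in short steps, Python scripts to look and compute and a tool call to move; the robot and the scene stay as the last step left them, time stands still between calls to the robot, and variables do not carry over. Pictures are saved under pics/ and viewed, and the job is handed in when it is done.

Besides the shell and the picture viewer there is one more tool, called by a JSON object that holds its "name" and its "arguments". carry_out: Moves the arm, as the interface text tells. Its arguments: {"type":"object","properties":{"plan":{"type":"array"}},"required":["plan"]}

```bash
mkdir -p pics
python3 - <<'E'
from cell import *
import cv2
s=read_state();print({k:(v if not hasattr(v,'round') else v) for k,v in s.items()})
for n in("scene","top","wrist"):
    p=snapshot(n);cv2.imwrite(f"pics/{n}0.png",p["color"][:,:,::-1])
    print(n,[(k,p[k]) for k in p if k!="color"])
E
```

```text
{'time': 0.0, 'joint_positions': array([ 9.74614298e-01,  3.13448577e-01,  1.49846116e+00, -1.86209869e-05,
        1.33102642e+00, -2.23425699e-01]), 'qd': array([-0.00137736,  0.00216753,  0.00073866,  0.00033123, -0.00173212,
        0.00172395]), 'effort': array([-5.42326707e-04, -4.12247837e+01, -2.59748071e+01, -1.81944720e-04,
        3.99039403e-03,  2.33872680e-05]), 'eef_pos': array([0.19107979, 0.48872244, 0.24772674]), 'tool_rot': array([[ 3.64179242e-01,  9.31328585e-01, -7.39392137e-04],
       [ 9.31327951e-01, -3.64179885e-01, -1.12188561e-03],
       [-1.31411588e-03, -2.80049113e-04, -9.99999097e-01]]), 'force': array([-0.16015701,  0.10259068,  0.42185892]), 'torque': array([-0.00322275,  0.0222569 , -0.04889701]), 'finger_gap': 0.9982077376231054}
scene [('vfov', 49.347967096375804), ('cx', 279.21974430650226), ('cy', 212.32797002126821), ('dist_coeffs', array([-0.02283729,  0.        ,  0.        ,  0.        ,  0.        ])), ('eye', array([0.96122403, 0.62693971, 0.53942765])), ('orientation', array([[-0.86626662, -0.24824677,  0.43353856],
       [ 0.49933033,
[... 213 characters left out ...]
  ,  0.        ,  0.        ,  0.        ])), ('eye', array([ 0.54504463, -0.02047951,  0.8806832 ])), ('orientation', array([[-0.00718114,  0.99948279, -0.03134622],
       [-0.99968109, -0.00793445, -0.02397406],
       [-0.02421037,  0.03116406,  0.99922103]]))]
wrist [('vfov', 63.40922654641355), ('cx', 273.3778123620624), ('cy', 210.28060516330356), ('dist_coeffs', array([-0.08252511,  0.        ,  0.        ,  0.        ,  0.        ])), ('eye', array([0.12172787, 0.51579363, 0.37316961])), ('orientation', array([[ 3.65757983e-01, -8.89787784e-01, -2.72944677e-01],
       [ 9.30709825e-01,  3.49497764e-01,  1.07844958e-01],
       [-5.65572273e-04, -2.93477447e-01,  9.55965830e-01]]))]
```

View pics/scene0.png

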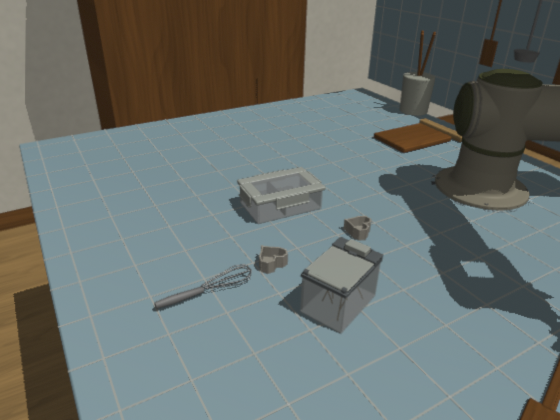

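View pics/top0.png

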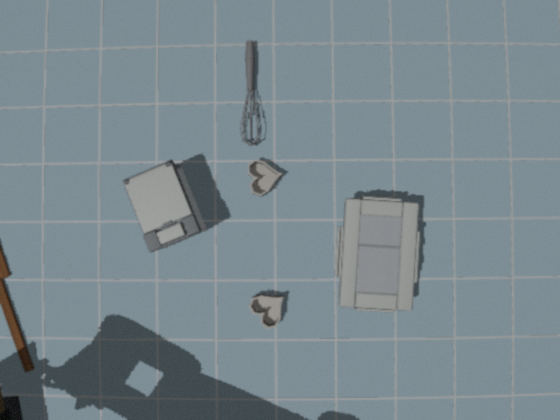

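The top view shows the pot with its lid at about (158,200) px and the thumb pad at (171,233). The moulds are at (264,177) and (268,309). I'll zoom in on the pot.

Run:
```python
import cv2
a=cv2.imread("pics/top0.png")[150:260,110:220];cv2.imwrite("pics/ztop.png",cv2.resize(a,None,fx=5,fy=5,interpolation=cv2.INTER_CUBIC))
a=cv2.imread("pics/scene0.png")[225:335,290:400];cv2.imwrite("pics/zsc.png",cv2.resize(a,None,fx=5,fy=5,interpolation=cv2.INTER_CUBIC))
```

```text
(no output)
```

View pics/ztop.png

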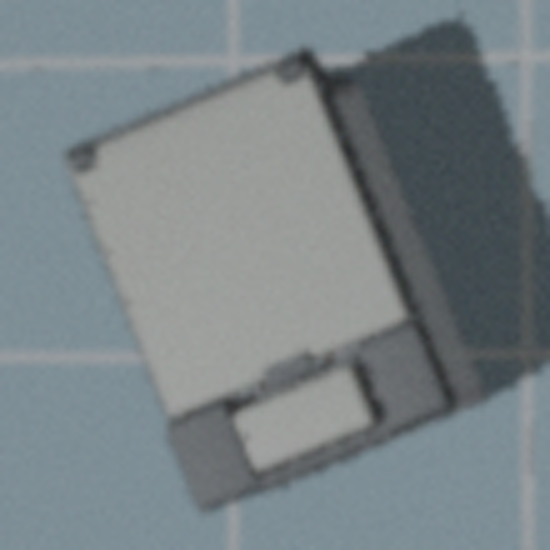

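View pics/zsc.png

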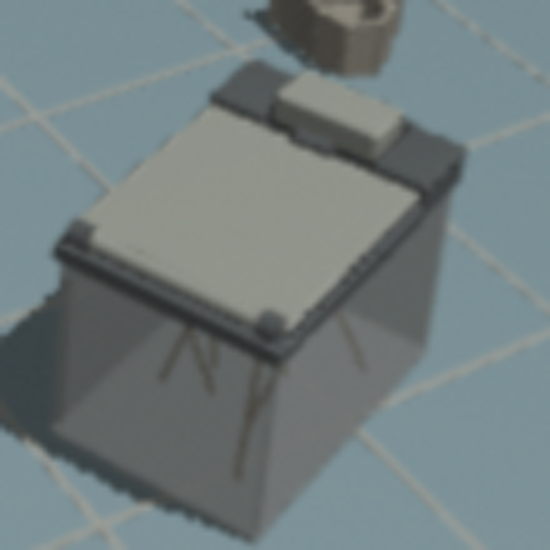

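```bash
cat > h.py <<'E'
import numpy as np, cv2
def K(p):
    f=210/np.tan(np.radians(p["vfov"])/2);return np.array([[f,0,p["cx"]],[0,f,p["cy"]],[0,0,1]])
def onplane(p,px,z):
    u=cv2.undistortPoints(np.array(px,float).reshape(-1,1,2),K(p),p["dist_coeffs"]).reshape(-1,2)
    d=np.c_[u[:,0],-u[:,1],-np.ones(len(u))]@np.array(p["orientation"]).T
    e=np.array(p["eye"]);return e+d*((z-e[2])/d[:,2])[:,None]
def proj(p,P):
    c=(np.atleast_2d(P)-p["eye"])@np.array(p["orientation"])
    c=c*[1,-1,-1]
    return cv2.projectPoints(c.reshape(-1,1,3),np.zeros(3),np.zeros(3),K(p),p["dist_coeffs"])[0].reshape(-1,2)
E
python3 - <<'E'
from cell import *
from h import *
np.set_printoptions(precision=4,suppress=True)
un=lambda z,o:(np.array(z,float)+.5)/5-.5+o
t=snapshot("top");s=snapshot("scene")
for p,o,lf,cb,pd in((t,[110,150],[(170,415),(413,320)],[(68,153),(308,50)],[(234,412),(352,365),(378,425),(256,472)]),
              (s,[290,225],[(213,108),(420,200)],[(285,355),(55,248)],[(300,72),(403,118),(378,137),(273,90)])):
    a=onplane(p,un(lf,o),.088);b=onplane(p,un(cb,o),.083);c=onplane(p,un(pd,o),.098)
    print("lid front",a[:,:2],a.mean(0),np.linalg.norm(a[0]-a[1]));print("back",b[:,:2],b.mean(0),np.linalg.norm(b[0]-b[1]));print("pad",c.mean(0),c[:,:2])
    e=(b.mean(0)-c.mean(0))[:2];print("yaw axis",np.degrees(np.arctan2(e[1],e[0])))
    e=(a[1]-a[0])[:2];print(np.degrees(np.arctan2(e[1],e[0])))
    e=(b[1]-b[0])[:2];print(np.degrees(np.arctan2(e[1],e[0])))
E
```

```text
lid front [[0.5316 0.1974]
 [0.56   0.1226]] [0.5458 0.16   0.088 ] 0.08006374838261959
back [[0.6123 0.2309]
 [0.6432 0.1559]] [0.6278 0.1934 0.083 ] 0.08110134441673557
pad [0.5305 0.1536 0.098 ] [[0.5326 0.1751]
 [0.5464 0.1393]
 [0.5284 0.1314]
 [0.5145 0.1685]]
yaw axis 22.26956022236258
-69.21380200582018
-67.64118322640716
lid front [[0.5613 0.1276]
 [0.5324 0.2012]] [0.5468 0.1644 0.088 ] 0.07911716618122733
back [[0.6117 0.2352]
 [0.6448 0.1598]] [0.6282 0.1975 0.083 ] 0.08232111836300324
pad [0.5321 0.1568 0.098 ] [[0.5318 0.1357]
 [0.5181 0.1736]
 [0.5322 0.178 ]
 [0.5463 0.1399]]
yaw axis 22.947833019648133
111.42147435584923
-66.24740694109275
```

{"name": "carry_out", "arguments": {"plan": [[-0.008, 0.023, 0, 0, 0, 2.5, 0.56], [-0.025, 0.07, 0, 0, 0, 7, 0.56], [-0.043, 0.12, 0, 0, 0, 12, 0.56], [-0.061, 0.17, 0, 0, 0, 17, 0.56], [-0.079, 0.22, 0, 0, 0, 22, 0.56], [-0.097, 0.27, 0, 0, 0, 27, 0.56], [-0.115, 0.32, 0, 0, 0, 32, 0.56], [-0.133, 0.37, 0, 0, 0, 37.5, 0.56], [-0.148, 0.41, 0, 0, 0, 42, 0.56], [-0.16, 0.443, 0, 0, 0, 45, 0.56], [-0.1657, 0.4595, 0, 0, 0, 46.5, 0.56], [-0.1657, 0.4595, 0, 0, 0, 46.5, 0.56]]}}

```text
time: 1.75
eef_pos: [0.5589, 0.1671, 0.2479]
tool_rot: [[0.926, 0.377, -0.001], [0.377, -0.926, 0.0], [-0.001, -0.0, -1.0]]
force: [-0.2, 0.4, 0.6]
finger_gap: 0.56
```

Run:
```python
from cell import *
import cv2
s=read_state();print(s)
for n in("scene","wrist","top"):
    p=snapshot(n);cv2.imwrite(f"pics/{n}1.png",p["color"][:,:,::-1])
```

```text
{'time': 1.75, 'joint_positions': array([ 8.97666699e-02,  4.43312533e-01,  1.31270983e+00,  1.30818262e-04,
        1.38625339e+00, -2.96334087e-01]), 'qd': array([ 0.03125834, -0.02046834,  0.02377373,  0.00505162,  0.00075509,
       -0.00224523]), 'effort': array([-1.76543556e+00, -4.67588246e+01, -2.71228141e+01, -1.02540446e-01,
       -3.51039344e-02,  2.27929530e-02]), 'eef_pos': array([0.55888435, 0.1671053 , 0.24793417]), 'tool_rot': array([[ 9.26393315e-01,  3.76556699e-01, -6.91883277e-04],
       [ 3.76556831e-01, -9.26393517e-01,  6.68414421e-05],
       [-6.15786590e-04, -3.22454839e-04, -9.99999758e-01]]), 'force': array([-0.1544809 ,  0.3891384 ,  0.63099941]), 'torque': array([0.02467625, 0.03916869, 0.00050169]), 'finger_gap': 0.5601857810015859}
```

View pics/scene1.png

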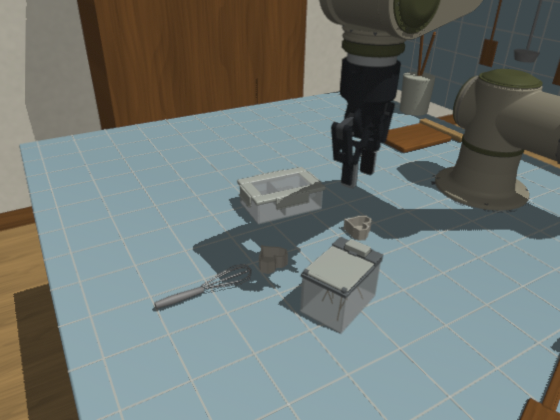

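View pics/wrist1.png

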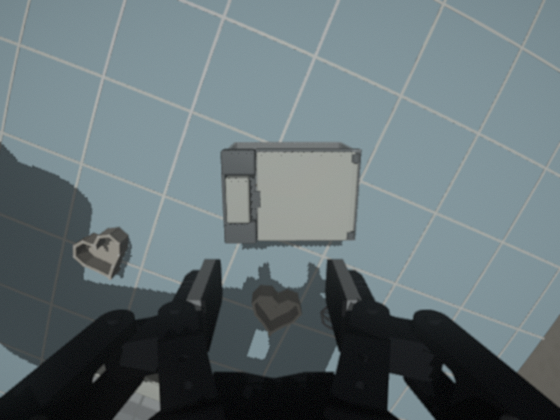

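Run:
```python
from cell import *
from h import *
np.set_printoptions(precision=4,suppress=True)
st=read_state();R=st["tool_rot"];e=st["eef_pos"]
p=snapshot("scene");print(proj(p,[e,e+R@[0,0,.017]]), proj(p,[[.5735,.173,0],[.5735,.173,.083]]))
w=snapshot("wrist");print(w["eye"],w["orientation"]);print(proj(w,[e+R@[s*.024,0,.017] for s in(-1,1)]+[[.5735,.173,.083],[.5309,.1557,.098]]))
t=snapshot("top");print(proj(t,[e,[.5735,.173,.083]]))
```

```text
[[358.7676 169.9025]
 [357.549  180.3139]] [[337.922  303.5746]
 [342.198  265.1953]]
[0.5301 0.2373 0.3739] [[ 0.9262 -0.3604 -0.1108]
 [ 0.377   0.8855  0.2716]
 [ 0.0002 -0.2933  0.956 ]]
[[221.6398 273.332 ]
 [324.4129 273.1725]
 [291.3615 195.8287]
 [237.6563 200.2983]]
[[131.5593 213.1287]
 [160.1542 205.0689]]
```

View pics/top1.png

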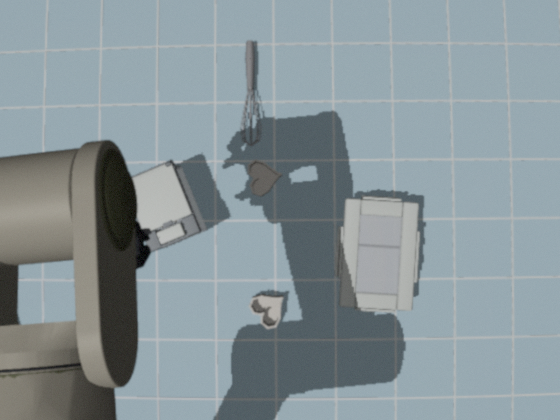

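Run:
```python
from cell import *
from h import *
np.set_printoptions(precision=1,suppress=True)
st=read_state();R=st["tool_rot"];e=st["eef_pos"]
w=snapshot("wrist");
for z in(.005,.011,.017):
  print(z,proj(w,[e+R@[s*.024,y,z] for s in(-1,1) for y in(-.011,.011)]).ravel())
a=cv2.imread("pics/wrist1.png")[245:345,180:380];cv2.imwrite("pics/zw.png",cv2.resize(a,None,fx=4,fy=4,interpolation=cv2.INTER_CUBIC))
a=cv2.imread("pics/scene1.png")[100:200,310:410];cv2.imwrite("pics/zs.png",cv2.resize(a,None,fx=5,fy=5,interpolation=cv2.INTER_CUBIC)*2)
```

```text
0.005 [216.3 263.4 219.1 308.2 329.7 263.2 327.1 308.1]
0.011 [218.5 257.4 221.1 300.9 327.6 257.2 325.2 300.7]
0.017 [220.5 251.8 222.9 294.1 325.6 251.7 323.4 293.9]
```

View pics/zw.png

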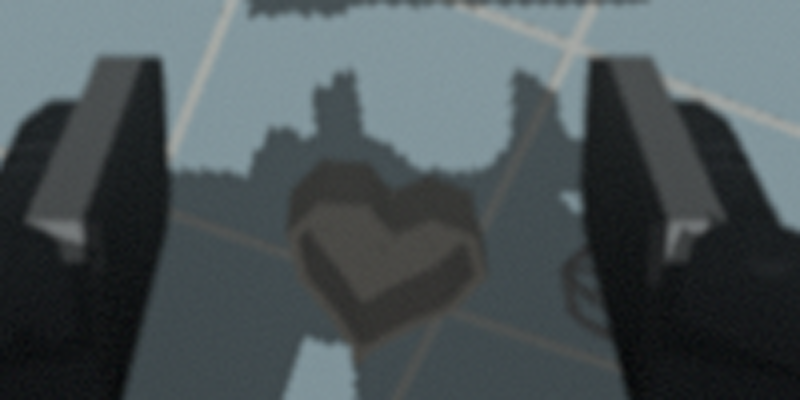

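View pics/zs.png

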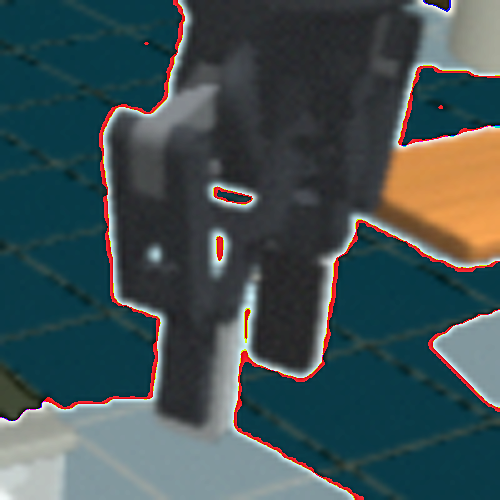

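{"name": "carry_out", "arguments": {"plan": [[-0.001, 0, 0.01, 0, -0.5, 0, 0.56], [-0.002, 0, 0.03, 0, -1, 0, 0.56], [-0.003, 0, 0.055, 0, -2, 0, 0.56], [-0.003, 0, 0.08, 0, -2, 0, 0.56], [-0.003, 0, 0.105, 0, -2, 0, 0.56], [-0.003, 0, 0.123, 0, -2, 0, 0.56], [-0.003, 0, 0.131, 0, -2, 0, 0.56], [-0.003, 0, 0.133, 0, -2, 0, 0.56], [-0.003, 0, 0.133, 0, -2, 0, 0.56]]}}

```text
time: 3.22
eef_pos: [0.5562, 0.1662, 0.1156]
tool_rot: [[0.926, 0.377, -0.032], [0.377, -0.926, -0.013], [-0.034, 0.0, -0.999]]
force: [0.7, -0.2, 0.6]
finger_gap: 0.561
```

```bash
cat > look.py <<'E'
from cell import *
from h import *
import sys
k=sys.argv[1];s=read_state();print(s["time"],s["eef_pos"].round(4),s["force"].round(2),s["tool_rot"][:,0].round(4))
for n,(x0,x1,y0,y1) in dict(scene=(270,410,190,330),wrist=(160,400,150,350)).items():
    a=snapshot(n)["color"][:,:,::-1];a=a[y0:y1,x0:x1];cv2.imwrite(f"pics/{n}{k}.png",np.clip(cv2.resize(a,None,fx=4 if n=="scene" else 3,fy=4 if n=="scene" else 3,interpolation=cv2.INTER_CUBIC)*1.4,0,255).astype('uint8'))
E
python3 look.py 2
```

```text
3.225 [0.5562 0.1662 0.1156] [ 0.67 -0.16  0.6 ] [ 0.9257  0.3766 -0.0344]
```

View pics/scene2.png

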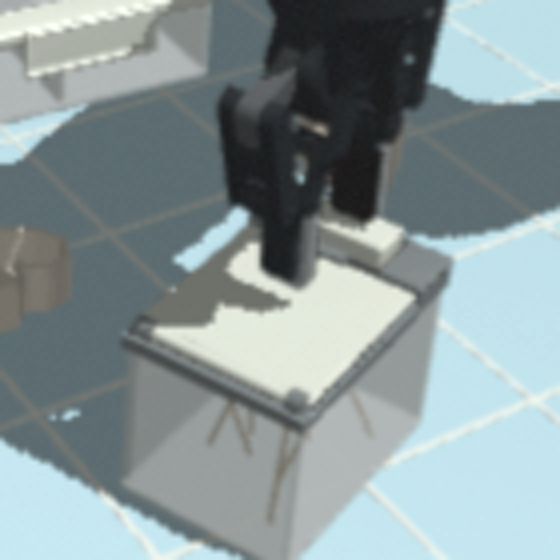

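View pics/wrist2.png

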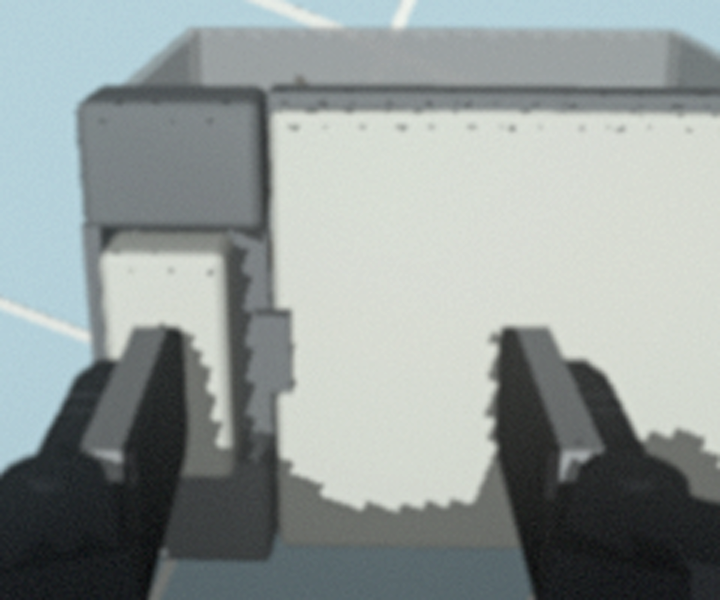

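{"name": "carry_out", "arguments": {"plan": [[0.001, 0, 0.004, 0, 0, 0, 0.56], [0.001, 0, 0.007, 0, 0, 0, 0.56], [0.001, 0, 0.009, 0, 0, 0, 0.56], [0.001, 0, 0.01, 0, 0, 0, 0.56], [0.001, 0, 0.0105, 0, 0, 0, 0.56], [0.001, 0, 0.0105, 0, 0, 0, 0.56]]}}

```text
time: 4.08
eef_pos: [0.5572, 0.1665, 0.1063]
tool_rot: [[0.926, 0.377, -0.03], [0.377, -0.926, -0.013], [-0.033, 0.001, -0.999]]
force: [-2.4, 0.8, 13.3]
finger_gap: 0.565
```

```bash
python3 look.py 3
```

```text
4.075 [0.5572 0.1665 0.1063] [-2.4   0.76 13.32] [ 0.9257  0.3767 -0.0329]
```

View pics/wrist3.png

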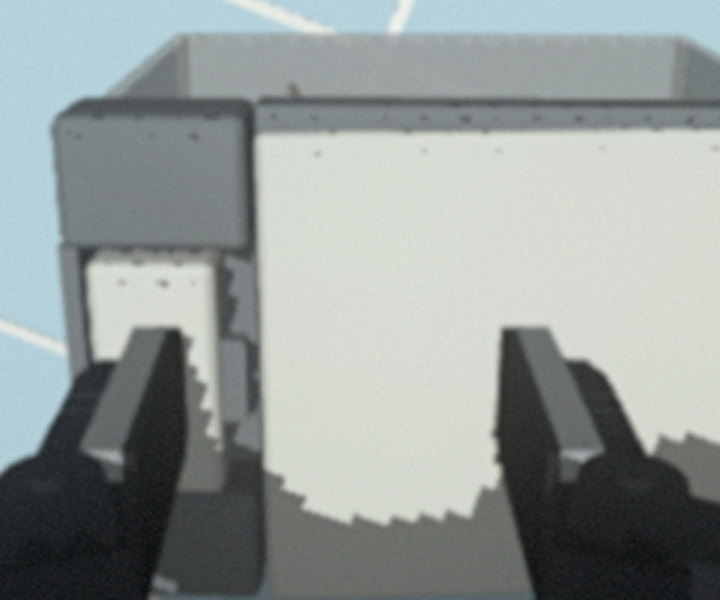

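View pics/scene3.png

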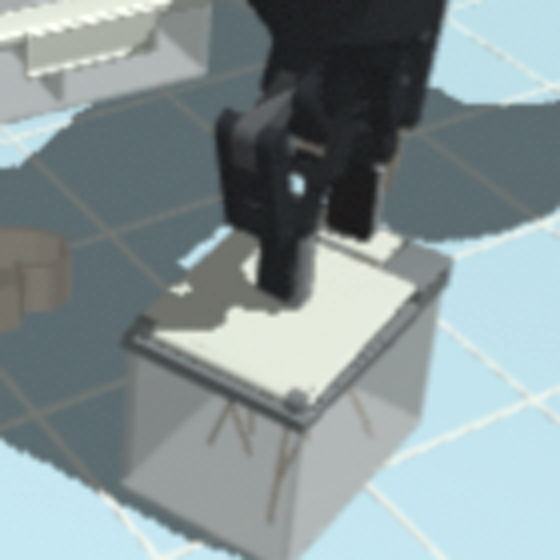

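Run:
```python
import numpy as np
C=lambda t:np.array([-48*np.cos(t)+2.5*np.sin(t),48*np.sin(t)+2.5*np.cos(t)])
f=np.radians(2)
ths=[.048]*3+list(.048+.036*np.arange(1,46));b=ths[0]
for k in range(4):
    print(k)
    for t in ths[12*k:12*k+12]:
        d=C(t)-C(b);print(round(t,3),np.round([d[0]*np.cos(f)-d[1]*np.sin(f),-d[0]*np.sin(f)-d[1]*np.cos(f)],1))
    b=ths[12*k+11]
```

```text
0
0.048 [ 0. -0.]
0.048 [ 0. -0.]
0.048 [ 0. -0.]
0.084 [ 0.1 -1.7]
0.12 [ 0.3 -3.4]
0.156 [ 0.6 -5.2]
0.192 [ 0.9 -6.9]
0.228 [ 1.3 -8.5]
0.264 [  1.8 -10.2]
0.3 [  2.3 -11.9]
0.336 [  2.9 -13.5]
0.372 [  3.5 -15.1]
1
0.408 [ 0.7 -1.6]
0.444 [ 1.4 -3.2]
0.48 [ 2.2 -4.7]
0.516 [ 3.1 -6.2]
0.552 [ 4.  -7.7]
0.588 [ 4.9 -9.1]
0.624 [  6.  -10.5]
0.66 [  7.  -11.9]
0.696 [  8.1 -13.2]
0.732 [  9.3 -14.5]
0.768 [ 10.5 -15.7]
0.804 [ 11.7 -16.9]
2
0.84 [ 1.3 -1.2]
0.876 [ 2.6 -2.3]
0.912 [ 4.  -3.3]
0.948 [ 5.4 -4.3]
0.984 [ 6.8 -5.3]
1.02 [ 8.3 -6.2]
1.056 [ 9.8 -7.1]
1.092 [11.3 -7.9]
1.128 [12.9 -8.6]
1.164 [14.5 -9.3]
1.2 [16.1 -9.9]
1.236 [ 17.7 -10.5]
3
1.272 [ 1.7 -0.5]
1.308 [ 3.3 -1. ]
1.344 [ 5.  -1.4]
1.38 [ 6.7 -1.7]
1.416 [ 8.4 -2. ]
1.452 [10.1 -2.2]
1.488 [11.9 -2.3]
1.524 [13.6 -2.4]
1.56 [15.3 -2.4]
1.596 [17.  -2.4]
1.632 [18.8 -2.3]
1.668 [20.5 -2.1]
```

{"name": "carry_out", "arguments": {"plan": [[0, 0, 0, 0, 0, 0, 0.56], [0, 0, 0, 0, 0, 0, 0.56], [0, 0, -0.0005, 0, 0, 0, 0.56], [0.0001, 0, -0.0017, 0, 0, 0, 0.56], [0.0003, 0, -0.0034, 0, 0, 0, 0.56], [0.0006, 0, -0.0052, 0, 0, 0, 0.56], [0.0009, 0, -0.0069, 0, 0, 0, 0.56], [0.0013, 0, -0.0085, 0, 0, 0, 0.56], [0.0018, 0, -0.0102, 0, 0, 0, 0.56], [0.0023, 0, -0.0119, 0, 0, 0, 0.56], [0.0029, 0, -0.0135, 0, 0, 0, 0.56], [0.0035, 0, -0.0151, 0, 0, 0, 0.56]]}}

```text
time: 5.68
eef_pos: [0.5604, 0.1679, 0.1198]
tool_rot: [[0.926, 0.377, -0.032], [0.377, -0.926, -0.013], [-0.035, -0.0, -0.999]]
force: [-0.5, 1.6, 1.4]
finger_gap: 0.562
```

```bash
python3 look.py 4
```

```text
5.675 [0.5604 0.1679 0.1198] [-0.47  1.63  1.39] [ 0.9257  0.3767 -0.035 ]
```

View pics/wrist4.png

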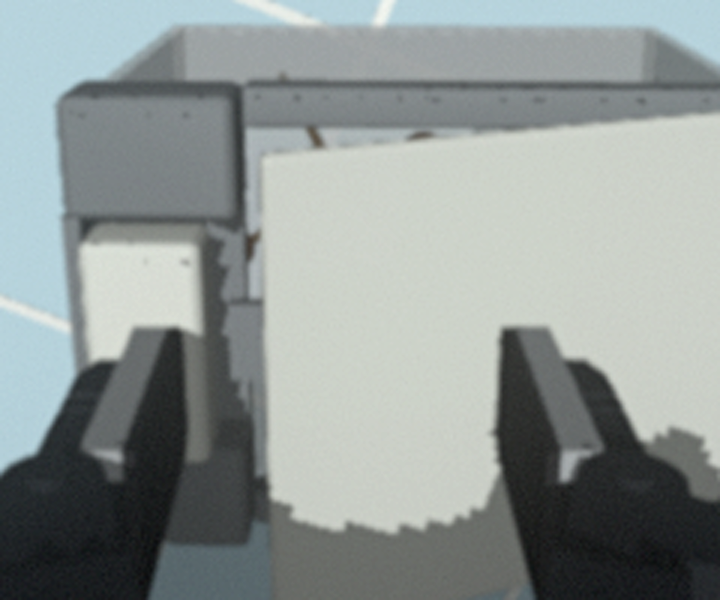

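View pics/scene4.png

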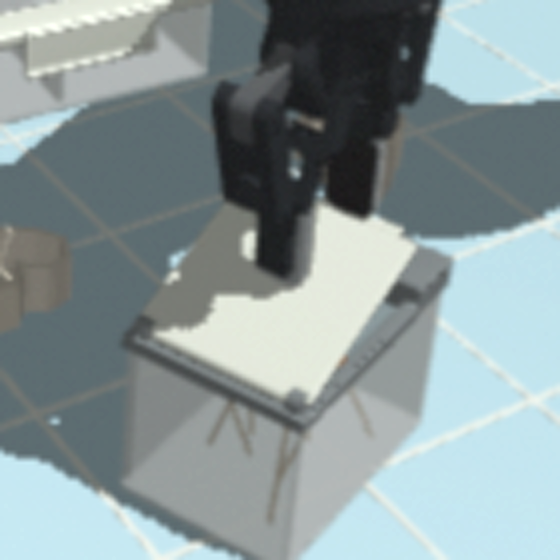

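The lid stands ajar under the rear finger at about 0.37 rad, and its front edge (wrist crop, col 265) is well clear of the front finger (col 182). I'll keep easing it up.

{"name": "carry_out", "arguments": {"plan": [[0.0007, 0, -0.0016, 0, 0, 0, 0.56], [0.0014, 0, -0.0032, 0, 0, 0, 0.56], [0.0022, 0, -0.0047, 0, 0, 0, 0.56], [0.0031, 0, -0.0062, 0, 0, 0, 0.56], [0.004, 0, -0.0077, 0, 0, 0, 0.56], [0.0049, 0, -0.0091, 0, 0, 0, 0.56], [0.006, 0, -0.0105, 0, 0, 0, 0.56], [0.007, 0, -0.0119, 0, 0, 0, 0.56], [0.0081, 0, -0.0132, 0, 0, 0, 0.56], [0.0093, 0, -0.0145, 0, 0, 0, 0.56], [0.0105, 0, -0.0157, 0, 0, 0, 0.56], [0.0117, 0, -0.0169, 0, 0, 0, 0.56]]}}

```text
time: 7.28
eef_pos: [0.5718, 0.1725, 0.1363]
tool_rot: [[0.926, 0.377, -0.032], [0.377, -0.926, -0.013], [-0.035, -0.0, -0.999]]
force: [-0.2, 0.0, 0.6]
finger_gap: 0.558
```

```bash
python3 look.py 5
```

```text
7.275 [0.5718 0.1725 0.1363] [-0.25  0.04  0.65] [ 0.9257  0.3766 -0.0349]
```

View pics/scene5.png

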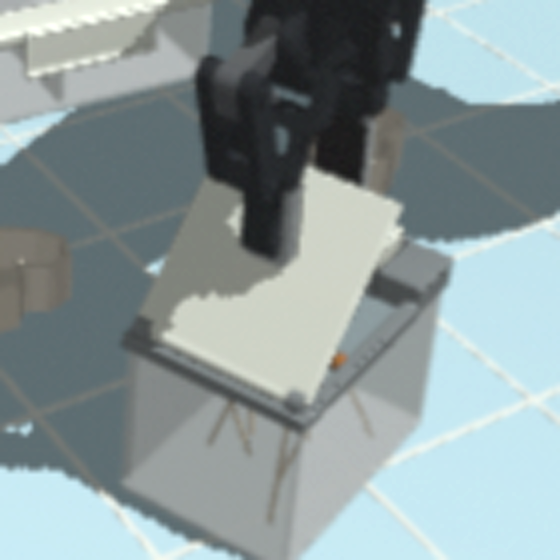

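View pics/wrist5.png

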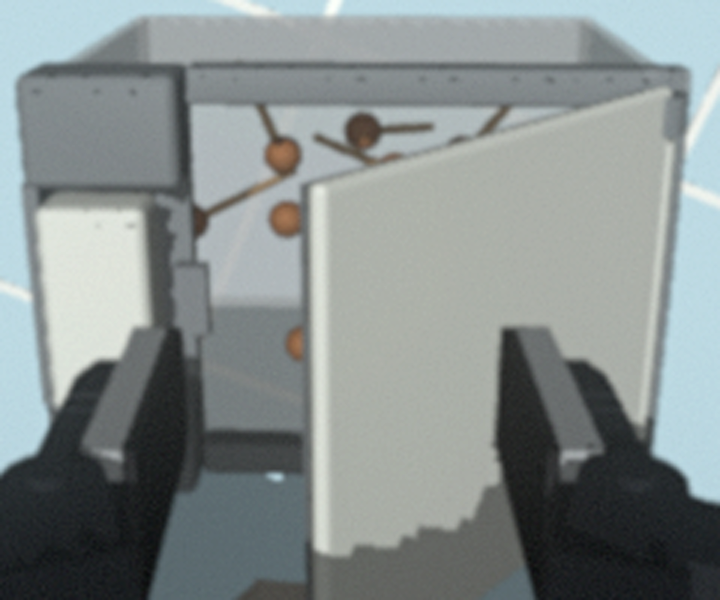

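The lid is at about 45° and still under the rear finger. Its edge is at col 305 in the wrist crop, against col 182 for the front finger.

{"name": "carry_out", "arguments": {"plan": [[0.0013, 0, -0.0012, 0, 0, 0, 0.56], [0.0026, 0, -0.0023, 0, 0, 0, 0.56], [0.004, 0, -0.0033, 0, 0, 0, 0.56], [0.0054, 0, -0.0043, 0, 0, 0, 0.56], [0.0068, 0, -0.0053, 0, 0, 0, 0.56], [0.0083, 0, -0.0062, 0, 0, 0, 0.56], [0.0098, 0, -0.0071, 0, 0, 0, 0.56], [0.0113, 0, -0.0079, 0, 0, 0, 0.56], [0.0129, 0, -0.0086, 0, 0, 0, 0.56], [0.0145, 0, -0.0093, 0, 0, 0, 0.56], [0.0161, 0, -0.0099, 0, 0, 0, 0.56], [0.0177, 0, -0.0105, 0, 0, 0, 0.56]]}}

```text
time: 8.88
eef_pos: [0.5886, 0.1793, 0.1461]
tool_rot: [[0.926, 0.377, -0.032], [0.377, -0.926, -0.013], [-0.035, 0.0, -0.999]]
force: [0.3, 0.6, 1.1]
finger_gap: 0.562
```

```bash
python3 look.py 6
```

```text
8.875 [0.5886 0.1793 0.1461] [0.33 0.64 1.13] [ 0.9257  0.3766 -0.035 ]
```

View pics/scene6.png

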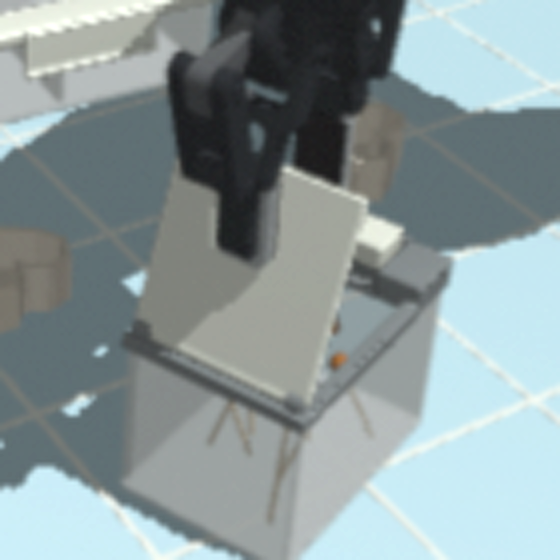

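View pics/wrist6.png

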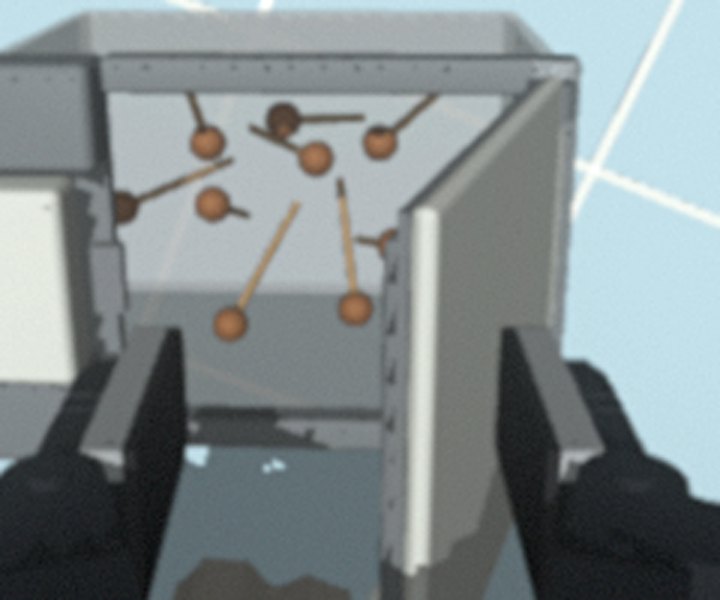

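The lid is at about 70°. The underside edge (col 385) is still far from the front finger (col 182).

{"name": "carry_out", "arguments": {"plan": [[0.0017, 0, -0.0005, 0, 0, 0, 0.56], [0.0033, 0, -0.001, 0, 0, 0, 0.56], [0.005, 0, -0.0014, 0, 0, 0, 0.56], [0.0067, 0, -0.0017, 0, 0, 0, 0.56], [0.0084, 0, -0.002, 0, 0, 0, 0.56], [0.0101, 0, -0.0022, 0, 0, 0, 0.56], [0.0119, 0, -0.0023, 0, 0, 0, 0.56], [0.0136, 0, -0.0024, 0, 0, 0, 0.56], [0.0153, 0, -0.0024, 0, 0, 0, 0.56], [0.017, 0, -0.0024, 0, 0, 0, 0.56], [0.0188, 0, -0.0024, 0, 0, 0, 0.56], [0.0205, 0, -0.0024, 0, 0, 0, 0.56]]}}

```text
time: 10.48
eef_pos: [0.6076, 0.1871, 0.1477]
tool_rot: [[0.926, 0.377, -0.032], [0.377, -0.926, -0.013], [-0.035, 0.0, -0.999]]
force: [0.7, -0.1, -0.0]
finger_gap: 0.555
```

```bash
python3 look.py 7
```

```text
10.475 [0.6076 0.1871 0.1477] [ 0.71 -0.07 -0.01] [ 0.9257  0.3767 -0.035 ]
```

View pics/scene7.png

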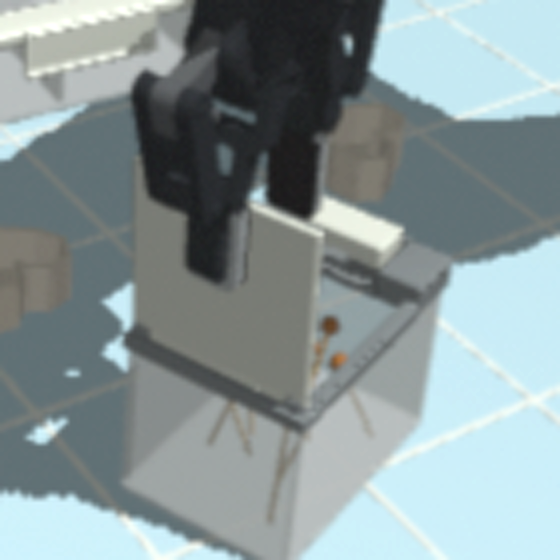

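View pics/wrist7.png

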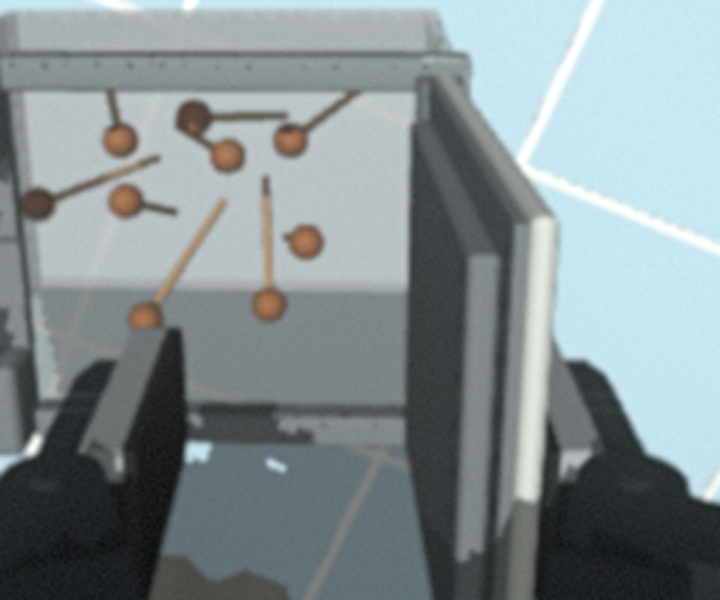

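The lid is about upright, resting on the inner face of the rear finger. I'll keep backing off slowly until it meets its stop.

{"name": "carry_out", "arguments": {"plan": [[0.0015, 0, 0, 0, 0, 0, 0.56], [0.003, 0, 0, 0, 0, 0, 0.56], [0.0045, 0, 0, 0, 0, 0, 0.56], [0.006, 0, 0, 0, 0, 0, 0.56], [0.0075, 0, 0, 0, 0, 0, 0.56], [0.009, 0, 0, 0, 0, 0, 0.56], [0.0105, 0, 0, 0, 0, 0, 0.56], [0.012, 0, 0, 0, 0, 0, 0.56], [0.0135, 0, 0, 0, 0, 0, 0.56], [0.015, 0, 0, 0, 0, 0, 0.56], [0.0165, 0, 0, 0, 0, 0, 0.56], [0.0165, 0, 0, 0, 0, 0, 0.56]]}}

```text
time: 12.08
eef_pos: [0.6228, 0.1933, 0.1472]
tool_rot: [[0.926, 0.377, -0.032], [0.377, -0.926, -0.013], [-0.035, 0.0, -0.999]]
force: [-0.1, 0.1, 0.2]
finger_gap: 0.566
```

```bash
python3 look.py 8
```

```text
12.075 [0.6228 0.1933 0.1472] [-0.14  0.14  0.16] [ 0.9257  0.3766 -0.0349]
```

View pics/scene8.png

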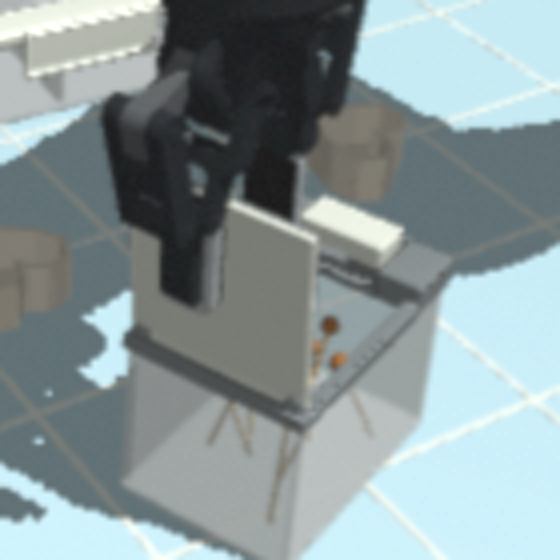

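View pics/wrist8.png

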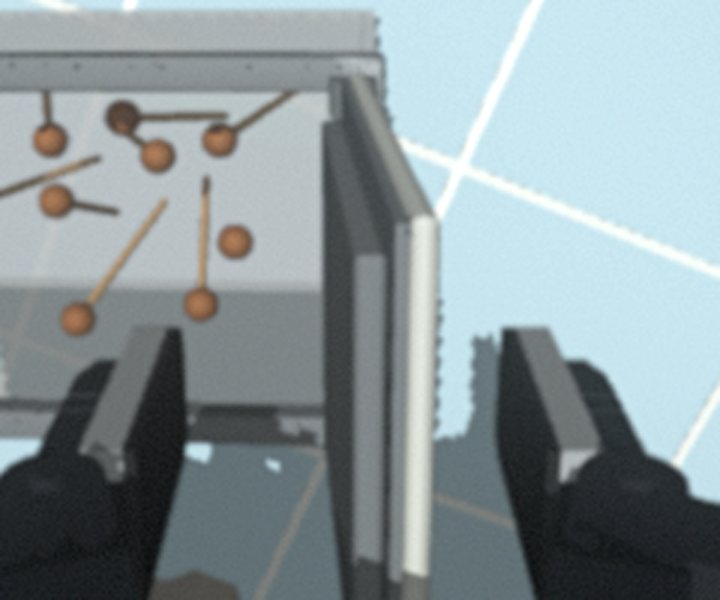

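The lid has come to rest on its stop, with a gap to both fingers (lid cols 330–435, fingers at 182 and 500). I'll lift straight out.

{"name": "carry_out", "arguments": {"plan": [[0, 0, -0.005, 0, 0, 0, 0.56], [0, 0, -0.015, 0, 0, 0, 0.56], [0, 0, -0.03, 0, 0, 0, 0.56], [-0.001, 0, -0.045, 0, 0, 0, 0.56], [-0.002, 0, -0.06, 0, 0, 0, 0.56], [-0.002, 0, -0.08, 0, 0, 0, 0.56], [-0.002, 0, -0.1, 0, 0, 0, 0.56], [-0.002, 0, -0.12, 0, 0, 0, 0.56], [-0.002, 0, -0.135, 0, 0, 0, 0.56], [-0.002, 0, -0.145, 0, 0, 0, 0.56], [-0.002, 0, -0.15, 0, 0, 0, 0.56], [-0.002, 0, -0.15, 0, 0, 0, 0.56]]}}

```text
time: 13.68
eef_pos: [0.6258, 0.1945, 0.297]
tool_rot: [[0.926, 0.377, -0.033], [0.377, -0.926, -0.013], [-0.035, -0.0, -0.999]]
force: [-0.6, -0.7, -0.5]
finger_gap: 0.561
```

```bash
python3 look.py 9
python3 - <<'E'
from cell import *
import cv2
for n in("scene","top"): cv2.imwrite(f"pics/{n}10.png",snapshot(n)["color"][:,:,::-1])
E
```

```text
13.675 [0.6258 0.1945 0.297 ] [-0.59 -0.66 -0.48] [ 0.9257  0.3766 -0.0352]
```

View pics/scene10.png

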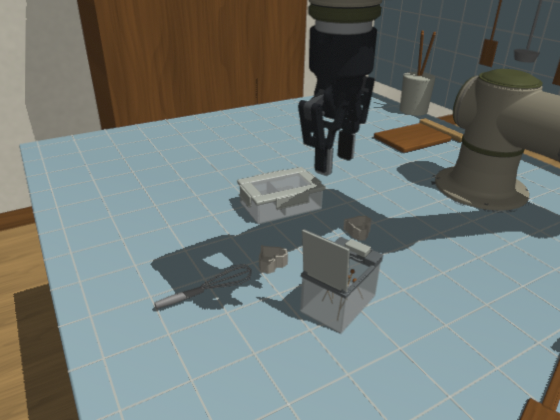

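View pics/top10.png

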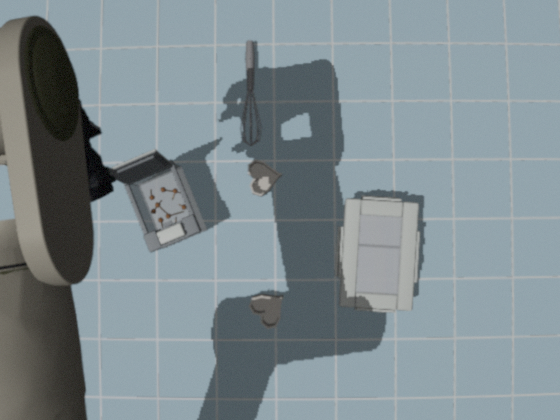

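The lid stands open past upright and the hand is well above it. The bystanders are at the same pixels as at the start: moulds (264,177) and (268,309), whisk (252,95), lunch box (380,253).

```bash
python3 -c "
from cell import *
print(hand_in())"
```

```text
the job is handed in; nothing more can be done
None
```

The pot is open and the job is handed in, at about 14 s of the 35 s allowed.

**What I did:**
- I pressed the thumb pad with the front finger while the rear finger waited above the lid, about 46 mm from the hinge.
- The rear finger trapped the lid slightly ajar for over half a second. It then eased the lid up along the hinge arc over about 6 s, until the lid rested on its stop.
- I lifted the hand straight out.

**Last checks:**
- **Lid:** the images show it standing fully open, with the hand about 11 cm above its top edge.
- **Force:** the wrist reading was back to noise level, under 1 N.
- **Bystanders:** the lunch box, both moulds and the whisk appear where they started, judged by eye from the top view.
- **Underside:** no picture showed the front finger near the grey side of the lid.

**What disagreed:** the fingertips reached about 4–5 mm lower than I measured from the wrist picture. The pad therefore probably went to its full travel, with a brief reading of 13 N instead of the 4–5 N I expected. The lid was trapped at an estimated 0.05–0.07 rad, less ajar than the roughly 0.09 rad I had planned.

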